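# Depth-gauge the knocked-in pins of a crate panel

### The arm

A 6-joint arm with a two-finger parallel gripper is mounted at the origin on the work surface. World frame = base frame: x ahead of the robot, y to its left, z up, the work surface at z = 0. Lengths are in m, angles in degrees, forces in N, time in s.
With the tool pointing down it reaches from about 0.325 to 0.85 m from the base axis. Payload 15.5 kg.
Tool frame: the origin (TCP) lies midway between the tips of the shut fingers; the grasp point (between the pads) lies 19 mm behind it; z points along the fingers, y is the line along which they close (so a half turn about z gives the same grasp; the last joint's range is limited). The gripper opens to 91 mm and grips with 3 to 60 N. Pads are 32 mm wide; open, the fingers measure 118 mm over their backs; the gripper's body (76 mm by 178 mm) begins 60 mm behind the grasp point.
Start: joints at [-71.362, 28.281, 77.091, -0, 74.628, -5.472], TCP at [0.255, -0.57, 0.214] pointing down, gripper open.
Joint ranges: [-166.48, 166.48], [-47.26, 123.95], [12.59, 153.08], [-70.14, 250.14], [6.76, 159.57], [-176.63, 176.63]. Speed limits (degrees/s): [108.29, 108.29, 147.25, 172.46, 172.46, 172.46].

### API

Orientations are given as a 3x3 rotation matrix whose columns are the frame's x, y, z axes.
In Python, from bench import ctrl gives the robot as it stands. The module is installed in compiled form; this text tells all that it offers. Calls block until the motion is done:
- ctrl.goto(position, orientation): joint-space move of the TCP to a pose.
- ctrl.move_l(position, vel=0.15, ori=None, contact_N=None): straight line of the TCP; ori=None keeps the orientation; vel is the mean speed in m/s. With contact_N (N) it stops when the force on the tool has changed by that much, and returns True; else False.
- ctrl.movej(angles): joint-space move.
- ctrl.command_gripper(opening): opening from 0.0 (shut) to 1.0 (fully open); the grip force is fixed at half the most; returns when the fingers have stopped.
- ctrl.sleep(seconds).
- ctrl.ik(position, orientation): joint angles nearest the present ones, or None.
- ctrl.read_camera(name): name is "side" or "top" or "wrist"; returns the picture (400x640x3 uint8, blue, green, red); there is no depth.
- ctrl.camera_params(name): a dict with "fx", "fy", "cx", "cy" (pixels), "pose" (4x4, takes a point from camera to world coordinates); the wrist camera has in their place "T_tool_cam" (4x4, takes a point from camera to tool coordinates, whose origin is the TCP and whose axes are the flange's). Camera axes: x right, y up, looking along -z (the intrinsics and any distortion apply to the point x, -y, -z); pixel columns grow to the right and rows downward; lengths in m; the calibration is good to about 2 mm. A picture is of the moment at which its call begins: read the wrist's pose just before it. camera_params takes no time and is no camera call.
A pose or a line that the arm cannot do raises ctrl.MotionError and nothing moves.
- ctrl.sign_off(): hands the job in; it is judged then, once.
Readings, each from a call of its own:
- ctrl.current_t(): time.
- ctrl.current_q(): joint angles.
- ctrl.current_dq(): joint speeds.
- ctrl.current_effort(): joint torques, N m.
- ctrl.current_tool_pos(): TCP position.
- ctrl.current_eef_rot(): TCP orientation.
- ctrl.current_contact_force(): force on the tool from outside, world axes, zero at the start.
- ctrl.current_wrist_torque(): the same for the moment, N m.
- ctrl.current_grip_width(): opening from 0.0 (shut) to 1.0 (fully open).
- ctrl.current_grasp_force(): force on a finger pad.
Only numpy, scipy, OpenCV 4.12 (cv2) and the standard library are available. Lean on these libraries where they do the work, as an engineer would, in place of code of your own. Each camera call takes 0.05 s, during which the arm holds its last target. There are 200 camera calls.

### The job

The three pins of the crate panel clamped in the fixture have just been knocked in: check how deep they sit with the digital depth gauge. Lift the gauge out of its wooden rest and take a zero reading on the granite plate, then a reading on each pin in turn along the row, beginning at the end with the oblong handle opening; for each reading lower the gauge gently and upright until its foot stands flat on the surface with the spindle tip on the granite or on the pin head, and keep it still there for about a second. Then stand the gauge back in the pocket of its rest and let go, leaving the hammer, the punch and the bin of pins where they are.

Things in the scene. Friction and masses are not known exactly. Their poses are not given: they have to be found in the camera images.
- gauge: Digital depth gauge, 0.24 kg, upright in the rest's pocket. Origin: centre of its foot's underside, z up. Foot: flat bar 64 (x) x 18 (y) x 12 high; above it a stem 10 across, then a round flat display body 56 in diameter, 24 thick in y, its flat faces looking to -y and +y; cap on top ends at z = 101. The spindle projects 8 below the foot
- gauge_grip (a point): Centre of the gauge's display body, 60 above the foot's underside: grip here or up to 8 higher, across the 24 thickness (fingers closing along the gauge's y). Axes as gauge.
- spindle: The gauge's spring spindle, a 4.4 rod with a ball tip 5 across, in the middle of the foot. Origin: lowest point of the tip. It slides up into the gauge along z by up to 10, against a spring of about 0.6 N at first and 1.2 N fully in; left free it projects 8 below the foot.
- rest: Wooden gauge rest, a fixed block 100 (x) x 54 (y) x 34 high. Origin: centre of its underside, z up. In its top is a pocket 76 (x) x 30 (y), 14 deep, its floor 20 above the origin, with a slot 20 wide down the middle of the floor for the spindle. The gauge stands in it with its foot lengthwise along x, either way round.
- granite: Dark granite setting plate, 100 (x) x 140 (y), top face 30 above the origin (centre of its underside), fixed.
- panel: Crate side wall clamped flat, fixed: 130 (x) x 320 (y) x 20 thick. Origin: centre of its underside, 12 above the bench; flat upper face at z = 20. Three bores 16 across on x = 0 at y = 78, 0, -78 hold the pins; handle opening 74 x 26 at y = 136. Face flat for 40 around each bore. Two toggle clamps on the +x edge at y = -110 and 90 stand 14 above the face, reaching in to x = 47.
- pin_1: Pin head, 14.5 across, in the bore nearest the handle opening. Origin: centre of the top of the head, 3 below the panel's face; z up.
- pin_2: Pin head in the middle bore, like pin_1.
- pin_3: Pin head in the bore farthest from the handle opening, like pin_1.
- hammer: Bystander: soft-faced hammer lying on the bench, 270 long, head 108 wide. Origin on the bench under the middle of it, x towards the head.
- punch: Bystander: steel drift punch, 134 long, 12 thick, lying on the bench. Origin on the bench under its middle.
- pin_bin: Bystander: small open bin 160 (x) x 105 (y) x 50 high with spare pins. Origin: centre of its underside.
Mind the look-alikes: they are no part of the job. Of the things like the gauge, leave any that is green; of the rest the smaller one is meant.

How it is judged:
By the outcome, as a careful person would: the job done as asked, in the order asked, and still so for the second after the job is handed in, with the robot touching nothing.
It also fails if it takes over 69 s, if anything falls off the work surface, if the arm or the gripper's body presses on something with over 40 N, if the wrist force passes 120 N, or if a joint passes its speed limit or range.

## Working session

There is one attempt and no reset: what is moved stays moved. The work goes in short steps, each a Python script; the robot and the scene stay as the last script left them, time stands still between calls to the robot, and variables do not carry over. Pictures are saved under pics/ and viewed, at most 10 in all, crops included, and the job is handed in when it is done.

```bash
mkdir -p pics; python3 - <<'E'
from bench import ctrl
import cv2,numpy as np
for n in("top","side"):
    cv2.imwrite(f"pics/{n}0.png",ctrl.read_camera(n))
    p=ctrl.camera_params(n);print(n,{k:(np.round(v,4).tolist()) for k,v in p.items()})
print(ctrl.camera_params("wrist"),ctrl.current_eef_rot(),ctrl.current_t())
E
```

```text
top {'fx': 373.5482, 'fy': 373.5482, 'cx': 320.1718, 'cy': 198.9816, 'pose': [[0.0236, 0.9984, -0.0521, 0.562], [-0.9997, 0.0233, -0.0074, 0.0229], [-0.0062, 0.0522, 0.9986, 1.1705], [0.0, 0.0, 0.0, 1.0]]}
side {'fx': 418.9189, 'fy': 418.9189, 'cx': 323.8215, 'cy': 199.8834, 'pose': [[-0.8804, 0.3406, -0.3299, 0.2307], [-0.474, -0.6145, 0.6306, 0.8262], [0.0121, 0.7116, 0.7025, 0.9526], [0.0, 0.0, 0.0, 1.0]]}
{'fx': 290.45066592862844, 'fy': 290.45066592862844, 'cx': 318.5463464862238, 'cy': 200.4039903874658, 'T_tool_cam': array([[-1.42435442e-04,  9.59323586e-01,  2.82308762e-01,
         7.98440323e-02],
       [ 9.99999768e-01, -5.16059719e-05,  6.79901799e-04,
        -7.88976599e-04],
       [ 6.66814650e-04,  2.82308793e-01, -9.59323356e-01,
        -1.70809580e-01],
       [ 0.00000000e+00,  0.00000000e+00,  0.00000000e+00,
         1.00000000e+00]])} [[ 9.12762572e-01  4.08490378e-01 -3.14022922e-04]
 [ 4.08490479e-01 -9.12762022e-01  1.01003425e-03]
 [ 1.25961074e-04 -1.05019683e-03 -9.99999441e-01]] 0.1
```

View pics/top0.png

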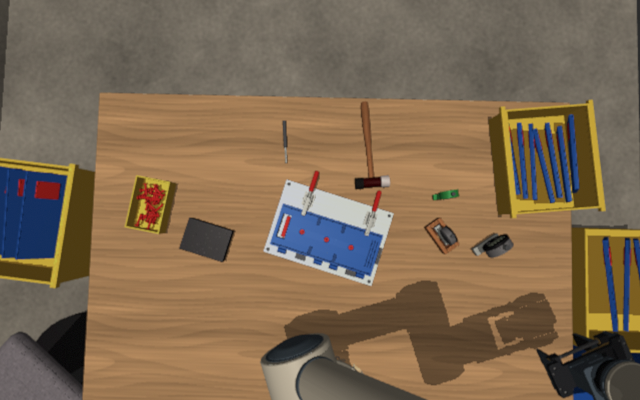

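View pics/side0.png

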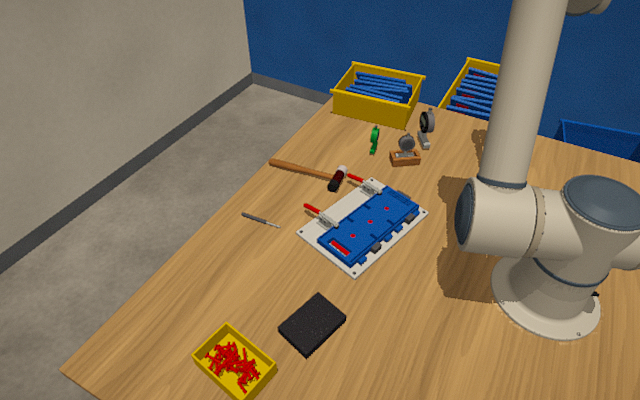

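The top view shows the rest with the gauge at (441,235), the green decoy at (445,195), and the larger decoy lying at (495,244). The granite is at (207,240). The pins are at (302,232), (326,240) and (351,248), with the handle opening at the left end at (285,226).

```bash
cat > h.py <<'E'
from bench import ctrl
import cv2,numpy as np
def cam(n):
    p=ctrl.camera_params(n)
    if n=="wrist":
        T=np.eye(4);T[:3,:3]=ctrl.current_eef_rot();T[:3,3]=ctrl.current_tool_pos();T=T@p["T_tool_cam"]
    else:T=p["pose"]
    return p,T
def snap(n,f=None):
    c=cam(n);im=ctrl.read_camera(n)
    if f:cv2.imwrite(f"pics/{f}.png",im)
    return im,c
def pt(c,u,v,z):
    p,T=c;d=T[:3,:3]@np.array([(u-p["cx"])/p["fx"],-(v-p["cy"])/p["fy"],-1]);o=T[:3,3]
    return o+d*(z-o[2])/d[2]
def down(yaw): # tool y axis along direction yaw (deg), z down
    a=np.radians(yaw);y=np.array([np.cos(a),np.sin(a),0]);z=np.array([0,0,-1.]);return np.column_stack([np.cross(y,z),y,z])
def blobs(m,amin):
    n,l,s,ce=cv2.connectedComponentsWithStats(m.astype(np.uint8)*255)
    return [(ce[i],s[i],l==i) for i in range(1,n) if s[i,4]>=amin]
def red(im):
    b,g,r=[im[...,i].astype(int) for i in range(3)];return (r>110)&(g<70)&(b<80)
E
python3 - <<'E'
from h import *
im=cv2.imread("pics/top0.png");c=cam("top")
for ce,s,_ in blobs(red(im),6):
    if 270<ce[0]<390 and 180<ce[1]<280: print("red",ce.round(1),s,pt(c,*ce,.029).round(4))
m=im.max(2)<75; m[:, :170]=0;m[:,245:]=0;m[:210]=0;m[270:]=0
for ce,s,l in blobs(m,300):
    r=cv2.minAreaRect(np.argwhere(l)[:,::-1].astype(np.float32));print("gran",r,pt(c,*r[0],.03).round(4),[pt(c,*q,.03).round(3) for q in cv2.boxPoints(r)])
b,g,r=[im[...,i].astype(int) for i in range(3)]
m=(r-b>60)&(g<r*.68);m[:,:415]=0;m[:,465:]=0;m[:210]=0;m[260:]=0
for ce,s,l in blobs(m,40): 
    r_=cv2.minAreaRect(np.argwhere(l)[:,::-1].astype(np.float32));print("rest",s,r_,[pt(c,*q,.034).round(3) for q in cv2.boxPoints(r_)])
print(pt(c,441,235,.034))
cv2.imwrite("pics/z.png",cv2.resize(im[170:280,400:540],None,fx=5,fy=5,interpolation=cv2.INTER_CUBIC))
E
```

```text
red [313.7 180.5] [309 171  10  20  87] [0.6778 0.0525 0.029 ]
red [376.3 200.2] [372 191   9  20  91] [ 0.6217 -0.1402  0.029 ]
red [285.6 226.2] [282 217   8  19  56] [0.536  0.1349 0.029 ]
red [301.5 231.5] [300 230   4   4  14] [0.521 0.086 0.029]
red [326.  239.4] [324 238   5   4  14] [0.4987 0.0108 0.029 ]
red [350.5 247. ] [349 245   4   5  16] [ 0.4776 -0.0642  0.029 ]
gran ((206.7032012939453, 239.03529357910156), (46.936492919921875, 33.33526611328125), 17.447187423706055) [0.4913 0.3741 0.03  ] [array([0.462, 0.457, 0.03 ]), array([0.56, 0.43, 0.03]), array([0.52 , 0.292, 0.03 ]), array([0.423, 0.318, 0.03 ])]
rest [427 218  32  36 252] ((442.1046447753906, 235.53005981445312), (33.014984130859375, 17.306516647338867), 54.688785552978516) [array([ 0.544, -0.29 ,  0.034]), array([ 0.575, -0.332,  0.034]), array([ 0.495, -0.39 ,  0.034]), array([ 0.464, -0.348,  0.034])]
[ 0.52066767 -0.33665878  0.034     ]
```

View pics/z.png

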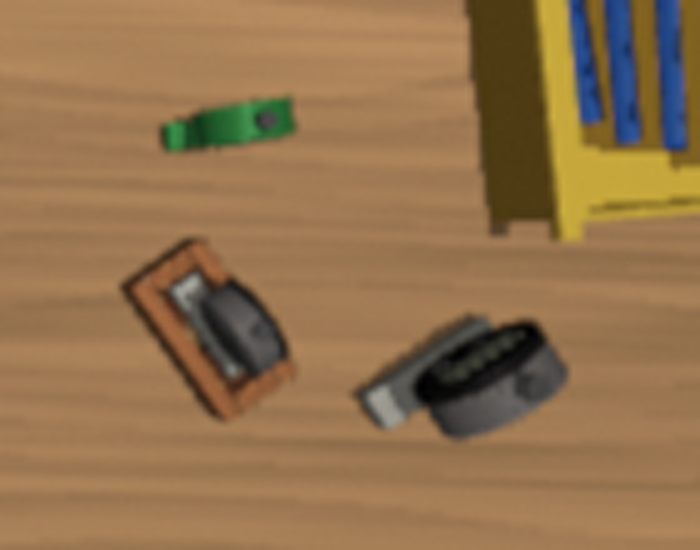

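The zoomed crop shows the rest, long axis about 36°, with the gauge in it. The bigger black decoy lies to its right and the green one above. Next I look at the panel and granite from close by, then at the rest.

```bash
python3 - <<'E'
from h import *
R=down(-54)
ctrl.goto([.50,.03,.27],R); a,ca=snap("wrist","w1")
for ce,s,_ in blobs(red(a),15): print("red",ce.round(1),s,pt(ca,*ce,.029).round(4))
print(ctrl.current_t())
ctrl.goto([.52,-.34,.24],R); b,cb=snap("wrist","w2"); print(ctrl.current_t(),ctrl.current_tool_pos())
cv2.imwrite("pics/w12.png",cv2.resize(np.vstack([a,b]),(480,600)))
E
```

```text
red [566.9   2.7] [563   0   9   8  15] [ 0.8508 -0.0924  0.029 ]
red [569.7  15.7] [558   0  25  31  44] [ 0.8435 -0.1061  0.029 ]
red [556.8  15.1] [553   9   9  13  26] [ 0.8345 -0.0927  0.029 ]
red [545.8  32.6] [539  22  14  22  30] [ 0.8133 -0.0964  0.029 ]
red [384.8  49.8] [362  31  46  39 602] [0.679  0.0555 0.029 ]
red [551.7  40.5] [545  33  15  17  47] [ 0.8117 -0.1094  0.029 ]
red [531.5  55. ] [529  51   6   9  15] [ 0.7851 -0.1013  0.029 ]
red [521.4  68.8] [514  60  15  19  23] [ 0.7661 -0.1029  0.029 ]
red [270.1 104.6] [251  87  39  36 394] [0.5369 0.1379 0.029 ]
red [293.7 136.3] [289 131  10  11  83] [0.5211 0.0884 0.029 ]
red [464.8 174.3] [445 157  40  36 461] [ 0.6215 -0.1412  0.029 ]
red [327.7 180. ] [323 176  10   9  52] [0.499  0.0134 0.029 ]
red [359.1 220.2] [355 216   9   9  42] [ 0.477  -0.0616  0.029 ]
2.4667
3.9083 [ 0.52045147 -0.33873159  0.24030241]
```

View pics/w12.png

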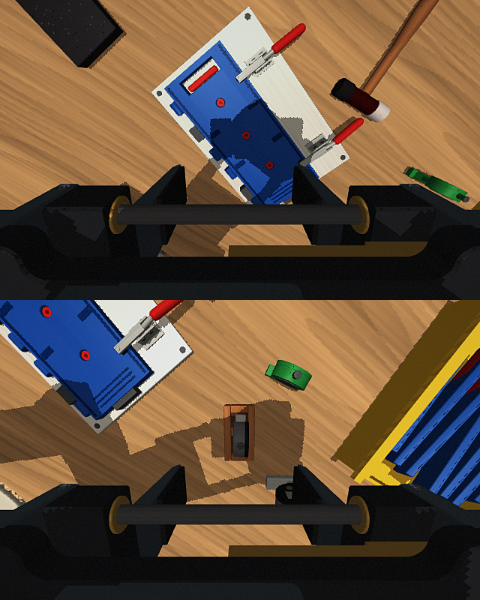

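The first wrist view (top half) shows the three red pins and the opening at the granite end. In the second, the gauge stands in the rest at about (318,177) full-res, with its long axis aligned to the tool x. I measure the rest and grip rectangle.

```bash
python3 - <<'E'
from h import *
im=cv2.imread("pics/w2.png");c=cam("wrist")
b,g,r=[im[...,i].astype(int) for i in range(3)]
m=(r-b>45)&(g<r*.62);m[:,:280]=0;m[:,360:]=0;m[:125]=0;m[225:]=0
m=cv2.morphologyEx(m.astype(np.uint8),cv2.MORPH_CLOSE,np.ones((3,3)))>0
for ce,s,l in blobs(m,60):
    q=cv2.boxPoints(cv2.minAreaRect(np.argwhere(l)[:,::-1].astype(np.float32)));print(s,q.round(1).tolist(),[pt(c,*x,.034)[:2].round(4).tolist() for x in q],sum(pt(c,*x,.034) for x in q)/4)
o=im[120:230,270:370].copy()
cv2.imwrite("pics/z2.png",cv2.resize(np.hstack([o,cv2.merge([m[120:230,270:370].astype(np.uint8)*255]*3)]),None,fx=4,fy=4))
E
```

```text
[ 298  140   42   75 1589] [[298.0, 140.0], [339.0, 140.0], [339.0, 214.0], [298.0, 214.0]] [[0.5444, -0.2876], [0.5752, -0.3298], [0.4957, -0.3902], [0.4626, -0.3447]] [ 0.51944544 -0.33806964  0.034     ]
```

View pics/z2.png

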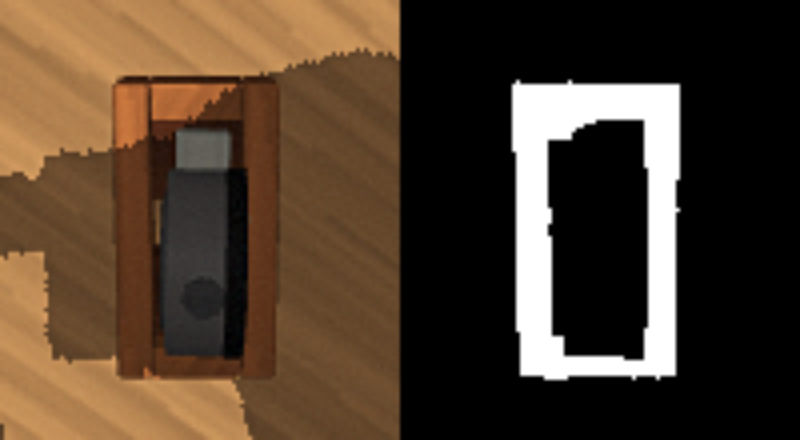

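```bash
python3 - <<'E'
from h import *
c=cam("wrist");p=pt(c,320.5,194.5,.121);print("cap",p)
u=np.array([np.cos(np.radians(36)),np.sin(np.radians(36))]);v=np.array([u[1],-u[0]])
d=p[:2]-[.5198,-.338];print("off x,y",d@u,d@v)
R=down(-54);g=p[:2]
ctrl.move_l([*g,.14],ori=R,vel=.2)
ctrl.move_l([*g,.066],vel=.1)
print(ctrl.current_contact_force().round(2),ctrl.current_tool_pos())
ctrl.command_gripper(0)
print(ctrl.current_grip_width(),ctrl.current_grasp_force(),ctrl.current_contact_force().round(2),ctrl.current_t())
ctrl.move_l([*g,.14],vel=.1)
ctrl.sleep(.2);print(ctrl.current_tool_pos(),ctrl.current_contact_force().round(2),ctrl.current_grip_width(),ctrl.current_wrist_torque())
a,_=snap("wrist","w3");b,_=snap("side","s3")
cv2.imwrite("pics/ws3.png",np.vstack([cv2.resize(a[60:360],(640,300)),cv2.resize(b[80:200,330:490],(400,300))[:,:400].copy() if 0 else cv2.copyMakeBorder(cv2.resize(b[80:200,330:490],(400,300)),0,0,0,240,0)]))
print(ctrl.current_t())
E
```

```text
cap [ 0.52192882 -0.33892095  0.121     ]
off x,y 0.0011809330662659648 0.001996349195081503
[ 0.43  0.27 -0.68] [ 0.52230102 -0.33920735  0.06662749]
0.26415102457504785 29.999377727508545 [-0.47 -1.15 -0.66] 6.4833
[ 0.52168391 -0.33871662  0.13935233] [-0.49 -0.48 -2.8 ] 0.259723384921951 [ 0.01280938  0.00263743 -0.01606291]
7.675
```

View pics/ws3.png

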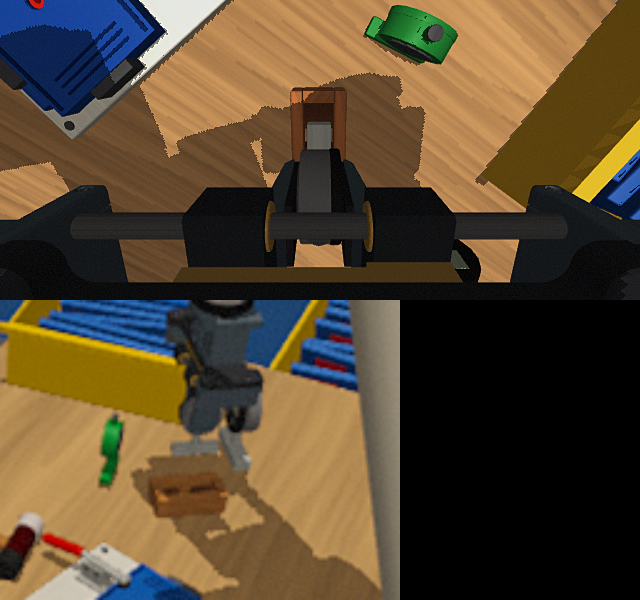

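```bash
cat >> h.py <<'E'
R0=down(-54)
def reading(x,y,zs,off):
    """zs: surface height; gauge foot underside is .0466 below TCP; off: gauge centre minus TCP in world"""
    x,y=x-off[0],y-off[1]
    ctrl.goto([x,y,zs+.0466+.03],R0)
    ctrl.move_l([x,y,zs+.0466+.010],vel=.06,ori=R0); ctrl.sleep(.15)
    f0=ctrl.current_contact_force()
    hit=ctrl.move_l([x,y,zs+.0466-.004],vel=.012,contact_N=4)
    ctrl.sleep(.3);p=ctrl.current_tool_pos();ctrl.sleep(1.0);q=ctrl.current_tool_pos()
    print("hit",hit,"foot h vs surface mm",((p[2]-.0466-zs)*1e3).round(2),"drift mm",(np.abs(q-p).max()*1e3).round(2),"dF",(ctrl.current_contact_force()-f0).round(2),"xy",q[:2].round(4),"M",ctrl.current_wrist_torque().round(3),"t",ctrl.current_t())
    return q
E
python3 - <<'E'
from h import *
c=cam("wrist");t=ctrl.current_tool_pos();R=ctrl.current_eef_rot()
off=R.T@(pt(c,318,182,t[2]-.0346)-t);print("foot end in tool",off*1e3)
ctrl.move_l([t[0],t[1],.21],vel=.2)
ctrl.goto([.491,.374,.15],R0)
reading(.491,.374,.03,[0,0])
b,_=snap("side","s4");cv2.imwrite("pics/s4z.png",cv2.resize(b[250:380,240:400],(640,520)))
E
```

```text
foot end in tool [33.47588856 -1.3292778  34.59403848]
hit True foot h vs surface mm -0.71 drift mm 0.01 dF [-1.56 -0.13 10.3 ] xy [0.491 0.374] M [-0.069 -0.009  0.018] t 13.7833
```

View pics/s4z.png

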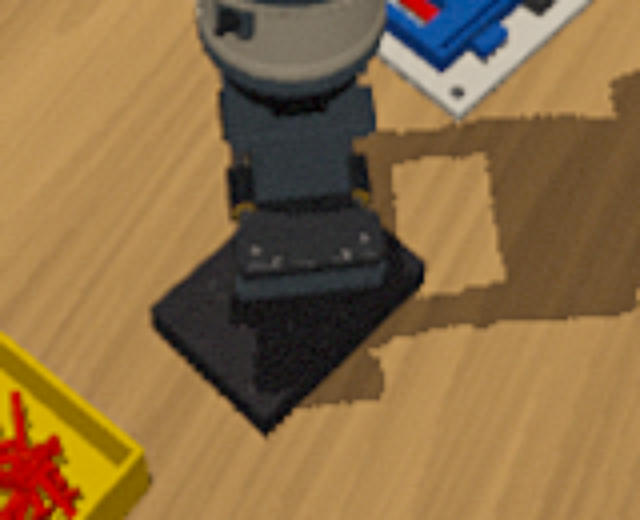

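The side view shows the gauge foot standing within the granite plate, and the force and height agree. Now the three pins.

```bash
sed -i 's/vel=.012/vel=.008/' h.py; python3 - <<'E'
from h import *
off=[.0008,.0006]
t=ctrl.current_tool_pos();ctrl.move_l([t[0],t[1],.10],vel=.05);ctrl.move_l([t[0],t[1],.16],vel=.15)
for i,(x,y) in enumerate([(.521,.087),(.499,.012),(.4773,-.063)]):
    if i==0: ctrl.goto([x-off[0],y-off[1],.15],R0)
    q=reading(x,y,.032,off)
    b,_=snap("side",f"p{i}")
    if i==0: cv2.imwrite("pics/p0z.png",cv2.resize(b[150:290,290:440],(600,560))); 
    ctrl.move_l([q[0],q[1],q[2]+.03],vel=.06)
print(ctrl.current_grip_width())
cv2.imwrite("pics/p12.png",np.vstack([cv2.resize(cv2.imread(f"pics/p{i}.png")[150:270,300:460],(400,300)) for i in(0,2)]))
E
```

```text
hit True foot h vs surface mm -0.71 drift mm 0.03 dF [-0.63  0.08 10.46] xy [0.5202 0.0864] M [0.081 0.046 0.008] t 19.6
hit True foot h vs surface mm -0.71 drift mm 0.03 dF [-1.66  0.24  9.76] xy [0.4982 0.0114] M [ 0.023  0.072 -0.033] t 23.8833
hit True foot h vs surface mm -0.72 drift mm 0.08 dF [ 1.29 -1.01 10.07] xy [ 0.4765 -0.0636] M [ 0.014  0.034 -0.047] t 28.1667
0.26491691709375775
```

View pics/p12.png

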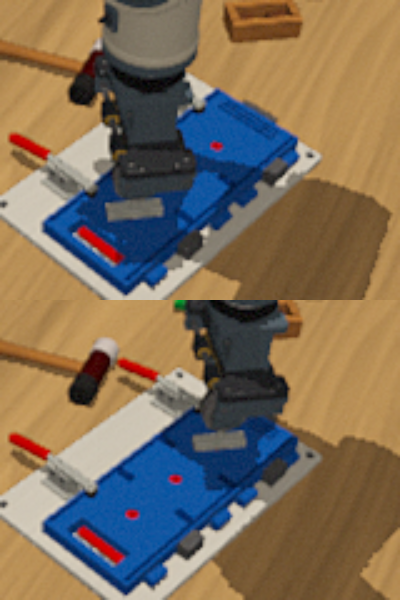

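All three readings show the foot flat on the face with equal height, and the pictures show it on pins 1 and 3. Now I return the gauge to the rest.

```bash
python3 - <<'E'
from h import *
t=ctrl.current_tool_pos();ctrl.move_l([t[0],t[1],.19],vel=.15)
g=[.5213,-.3388]
ctrl.goto([*g,.15],R0);ctrl.move_l([*g,.085],vel=.08,ori=R0);ctrl.sleep(.2);f0=ctrl.current_contact_force()
print(ctrl.move_l([*g,.063],vel=.012,contact_N=3),ctrl.current_tool_pos(),(ctrl.current_contact_force()-f0).round(2))
ctrl.sleep(.3);ctrl.command_gripper(1.0);ctrl.sleep(.3);print(ctrl.current_grip_width())
ctrl.move_l([*g,.15],vel=.06);ctrl.move_l([*g,.24],vel=.15);ctrl.sleep(.3)
a,_=snap("wrist");b,_=snap("side")
cv2.imwrite("pics/end.png",np.hstack([cv2.resize(a[100:250,250:400],(400,400)),cv2.resize(b[100:200,350:450],(400,400))]));print(ctrl.current_t())
E
```

```text
True [ 0.52126852 -0.33880864  0.06587572] [-1.13 -1.16  9.47]
1.0018290360603606
37.6583
```

View pics/end.png

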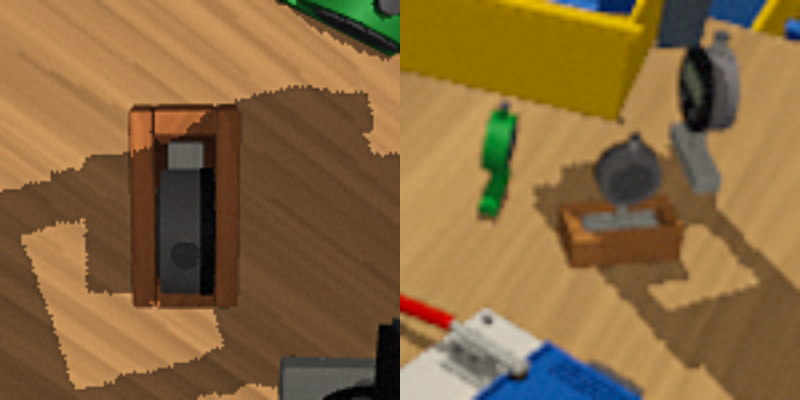

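The gauge stands upright in its pocket (crop centre 185,215) and the gripper is clear, so I hand the job in.

```bash
python3 -c "
from bench import ctrl
print(ctrl.sign_off())"
```

```text
the job is handed in; nothing more can be done
None
```

I took the zero reading on the granite, then readings on pins 1, 2 and 3 in order; the gauge is back upright in its rest and the job was handed in at about 38 s.

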